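# Lay a carved block into register and close the inking frame round it

## Robot

A 6-joint arm with a two-finger parallel gripper is mounted at the origin on a cart in front of the work surface, level with it; the furniture and walls round the work are solid. World frame = base frame: x ahead of the robot, y to its left, z up, the work surface at z = 0. Lengths are in m, angles in degrees, forces in N, time in s.
With the tool pointing down it reaches from about 0.4 to 0.825 m from the base axis. Payload 7 kg.
Tool frame: the origin (TCP) lies midway between the tips of the shut fingers; the grasp point (between the pads) lies 19 mm behind it (r.hold_point_z is the distance from the TCP to the grasp point, in m); y points along the fingers, z is the direction in which the jaws open and shut, and the axes are right-handed (so a half turn about y gives the same grasp; the last joint's range is limited). The gripper opens to 88 mm and grips with 3 to 60 N. Pads are 19 mm wide; open, the fingers measure 130 mm over their backs; the gripper's body (78 mm by 193 mm) begins 47 mm behind the grasp point.
Start: joints at [-60.671, 20.546, 0.682, 0, -70.136, -16.507], TCP at [0.15, -0.658, 0.227] pointing down, gripper open.
Joint ranges: [-176.03, 176.03], [-82.01, 121.73], [-58.28, 71.71], [-173.87, 95.51], [-174.79, -0.11], [-173.66, 173.66]. Speed limits (degrees/s): [136.94, 136.94, 172.46, 180, 180, 180].

## Interface

Orientations are given as [roll, pitch, yaw] about the fixed x, y, z axes, in that order (R = Rz(yaw) Ry(pitch) Rx(roll)).
In Python, from plant import r, imaging gives the robot as it stands.
- The arm moves only by the tool drive_tool, never from a script. Its argument "deltas" is a list of rows, each a list of 6 numbers: the shift along the world's x, y, z in cm, then the turn, a rotation vector about the world's x, y, z in rad. In form: [[tx, ty, tz, rx, ry, rz], ...]. A call has exactly 8 rows; each row is the pose to reach, as a shift and turn from the pose commanded when the call began; what a row does not reach only later rows make up. A row lasts 1/12 s, in which the tool goes at most 41.7 mm and 7.16 degrees, less where a joint would pass 70% of its speed; a pose out of reach is approached as far as the arm can. A call with a gripper value outside its range is refused whole. "claw" is the opening, from 0 (shut) to 1 (fully open), set as the call begins (left out, the last holds). The fingers move at their own pace and stop on an object; "squeeze" is the grip in N (left out, the last holds). Time passes only in rows, so rows that repeat a pose let the fingers close, or fill a call up. It gives the time, the measured TCP pose, the force and the opening at its end, in the units of the state.
- r.get_state(): the state, without advancing time (a new reading comes with each control period).
- imaging.capture(name): name is "side" or "top" or "wrist"; returns the picture (480x640x3 uint8, red, green, blue); there is no depth.
- imaging.get_calibration(name): a dict with "mtx" (3x3 intrinsics, pixels), "R" (3x3) and "t" (3): a world point X has camera coordinates R X + t; the wrist camera has in their place "T_tool_cam" (4x4, takes a point from camera to tool coordinates, whose origin is the TCP and whose axes are the tool frame's). Camera axes: x right, y down, z forward; pixel columns grow to the right and rows downward; lengths in m; the calibration is good to about 2 mm. A picture is of the moment at which its call begins: read the wrist's pose just before it. get_calibration takes no time and is no camera call.
- r.close_job(): hands the job in, once; it reports no verdict.
Trained networks look in the newest picture that a camera, given by its name, has taken for a name from the list of things; names that differ only in an ending like _2 or _b are one class to them, and where a whole thing is asked for, a point or a joint stands for the part that bears it (a point fixed in the world has none). Each returns a list of dicts, best first, with "score" (0 to 1); they miss things now and then, are a little off and sometimes report something else, mostly with a low value. They report only what shows in the picture. A call takes as long as a camera call. They do not tell look-alikes from the thing itself.
- imaging.search_frame(camera, label): "bbox" ([left, top, right, bottom] in pixels, round what is visible of it).
- imaging.outline_of(camera, label): "region" (480x640 bool, what is visible of it) and "bbox" ([left, top, right, bottom] in pixels, round what is visible of it).
- imaging.landmark_of(camera, label): "position" ([column, row] in pixels: a listed point, or the origin of a listed thing).
The state is a dict: "time_s": time; "joints": joint angles; "qd": joint speeds; "joint_torque": joint torques, N m; "tcp_pos": TCP position; "eef_rot": TCP orientation; "contact_force": force on the tool from outside, world axes, zero at the start; "moment": the same for the moment, N m; "gripper_width": finger opening in m.
Only numpy, scipy, OpenCV 4.12 (cv2) and the standard library are available. Lean on these libraries where they do the work, as an engineer would, in place of code of your own. Each camera call takes 0.05 s, during which the arm holds its last target.

## Task

Get the carved lino block ready for inking, only by pushing with the fingertips or the outside of the fingers: nothing is to be gripped or lifted. Push the block over from its long edge onto its back so that its carved face looks up, push it snugly and squarely into the corner made by the two guide bars on the board, and only then push the open metal frame over on its hinges and down until it is fully closed round the block. Leave the ink roller, dabber, powder jar and etching needle undisturbed.

Things in the scene. Friction and masses are not known exactly. Their poses are not given: they have to be found in the camera images.
- bed: Plywood board 225 x 275 x 10 mm (x, y, z), fixed to the table. Origin: centre of its underside, on the table; its x axis points away from the robot (turned up to 0.3 rad), y left, z up. On its top, 10 mm above the table, two dark wooden guide bars 16 mm wide, 8 mm high: far bar, inner face at x = 75, from y = -67 to 101; left bar, inner face at y = 85, from x = -75 to 75.
- bed_corner (a point): Inner corner where the faces of the two guide bars meet, on the board's top: at board (75, 85, 10) mm. Axes as the board's.
- block: Loose lino block 100 x 140 x 18 mm, 0.2 to 0.32 kg: dark leaf carving on light wood. Starts standing on a 140 mm edge on the near part of the board, carved face to the robot. Origin: centre of the 140 x 18 face it stands on. z: across the 100 mm width (up at first); y: along the 140 mm (left); x: from carved face (-9 mm) to back (+9 mm). As wanted, its -x looks up, its z lies along the board's x.
- block_heel (a point): Middle of the block's lower back edge, at block (9, 0, 0) mm. Pushed away from the robot near its top, the block tips over this edge and falls on its back, short of both bars; the edge stays on the board while the block is tipped and slid. Lying on its back, it is the lower edge of the side next to the robot. Axes as the block's.
- block_corner (a point): Corner of the block, at block (9, 70, 100) mm. When the block lies on its back in register this is its lower far left corner and meets bed_corner. Axes as the block's.
- frame (a joint): Hinge angle of the inking frame, rad: 0 closed, level, top face 27 mm above the table (the block's face: 28 mm); grows as it opens. Starts at 1.75 to 2.0, standing at the board's left edge and leaning out to the left (1.57 upright, stop at 2.1). Stiff hinges: it stays at any angle and must be pushed all the way down, with up to 5 N at its free edge.
- frame_hinge (a point): On the frame's hinge axis, midway along the frame: board (25, 122, 23) mm. The axis is parallel to the board's x; closed, the frame reaches from here to the right (board -y). Frame: aluminium bar 24 mm wide, 8 mm thick (4 mm either side of the axis) round a 108 x 148 mm window, from board x = -53 to 103 mm.
- frame_edge (a point): Middle of the frame's free outer edge, 205 mm from the hinge axis, half way through its thickness; swings with the frame. The window clears the block by 4 mm all round when the block is in register; otherwise the frame lands on the block and does not close.
- brayer: Bystander: ink roller with a red handle, 166 x 82 x 33 mm, lying on the glass plate (5 mm thick) left of the board. Origin: centre of its underside.
- dabber: Bystander: ink dabber, a small cloth ball with a gathered neck, 42 x 40 x 58 mm, on the glass plate. Origin: centre of its underside.
- powder_jar: Bystander: open glass jar, 68 mm wide, 97 mm high, beyond the board. Origin: centre of its underside.
- needle: Bystander: etching needle with a dark handle, 128 mm long, lying right of the board. Origin: centre of its underside.
Not all that is in view belongs to the job. Of the things that look like the block, the larger one is meant.

How it is judged:
By the outcome, as a careful person would: the job done as asked, in the order asked, and still so for the second after the job is handed in, with the robot touching nothing.
It also fails if it takes over 67 s, if anything falls off the work surface, if the arm or the gripper's body presses on something with over 40 N, if the wrist force passes 120 N, or if a joint passes its speed limit or range.

## Working session

There is one attempt and no reset: what is moved stays moved. The work goes in short steps, Python scripts to look and compute and a tool call to move; the robot and the scene stay as the last step left them, time stands still between calls to the robot, and variables do not carry over. Pictures are saved under pics/ and viewed, and the job is handed in when it is done.

Besides the shell and the picture viewer there is one more tool, called after "Request:" as name(argument=value, ...) on one line, values as JSON. drive_tool: Moves the arm, as the interface text tells. Its arguments: {"type":"object","properties":{"deltas":{"type":"array"},"claw":{"type":"number"},"squeeze":{"type":"number"}},"required":["deltas"]}

```bash
ls; mkdir -p pics; cat > h.py <<'E'
import numpy as np, cv2
from plant import r, imaging
def snap(n,f):
    im=imaging.capture(n); cv2.imwrite('pics/'+f,im[:,:,::-1]); return im
def ray(cam,px):
    c=imaging.get_calibration(cam); K=np.array(c['mtx']);R=np.array(c['R']);t=np.array(c['t'])
    d=R.T@np.linalg.inv(K)@np.array([px[0],px[1],1.]); return -R.T@t,d
def onz(cam,px,z):
    o,d=ray(cam,px); return o+d*(z-o[2])/d[2]
def proj(cam,X):
    c=imaging.get_calibration(cam); p=np.array(c['mtx'])@(np.array(c['R'])@np.array(X)+np.array(c['t'])); return p[:2]/p[2]
def tri(px1,px2,a='side',b='top'):
    o1,d1=ray(a,px1);o2,d2=ray(b,px2)
    A=np.stack([d1,-d2],1); s=np.linalg.lstsq(A,o2-o1,rcond=None)[0]
    p,q=o1+d1*s[0],o2+d2*s[1]; return (p+q)/2,np.linalg.norm(p-q)
E
python3 - <<'E'
from h import *
np.set_printoptions(precision=4,suppress=True)
print(r.get_state())
for n in('side','top'):
    snap(n,n+'0.png'); c=imaging.get_calibration(n); print(n,c)
    for l in ['bed','bed_corner','block','block_heel','block_corner','frame_hinge','frame_edge','brayer','dabber','powder_jar','needle']:
        print(l,[(np.round(x['position']),round(x['score'],2)) for x in imaging.landmark_of(n,l)][:3])
E
```

```text
pics
{'time_s': 0.0, 'joints': array([-60.6711,  20.5914,   0.6331,  -0.0177, -70.1343, -16.5084]), 'qd': array([-0.0149, -0.0106, -0.0005,  0.02  ,  0.0773,  0.0531]), 'joint_torque': array([  0.0001, -58.2729,  29.3047,   6.9972,   0.0071,  -0.0001]), 'tcp_pos': array([ 0.1497, -0.6577,  0.2256]), 'eef_rot': array([-89.9065,   0.0103,  12.8144]), 'contact_force': array([0.4738, 1.2496, 0.3831]), 'moment': array([0.0493, 0.0392, 0.0154]), 'gripper_width': 0.08751126234771896}
side {'mtx': array([[447.2886,   0.    , 317.9566],
       [  0.    , 447.2886, 240.9391],
       [  0.    ,   0.    ,   1.    ]]), 'R': array([[-0.921 , -0.3896,  0.0032],
       [-0.1777,  0.4127, -0.8934],
       [ 0.3467, -0.8234, -0.4493]]), 't': array([0.5247, 0.2029, 0.8175])}
bed [(array([335., 258.]), 0.66)]
bed_corner [(array([294., 273.]), 0.76)]
block [(array([243., 313.]), 0.93), (array([358., 255.]), 0.84)]
block_heel [(array([354., 256.]), 0.92), (array([246., 313.]), 0.83)]
block_corner [(array([352., 233.]), 0.61)]
frame_hinge [(array([319., 277.]), 0.79)]
frame_edge [(array([314., 208.]), 0.73
[... 311 characters left out ...]
), 'R': array([[-0.0207, -0.9996, -0.0177],
       [-0.987 ,  0.0233, -0.1592],
       [ 0.1596,  0.0142, -0.9871]]), 't': array([0.0068, 0.5978, 0.9582])}
bed [(array([371., 244.]), 0.57)]
bed_corner [(array([325., 221.]), 0.68)]
block [(array([383., 261.]), 0.81), (array([245., 207.]), 0.76)]
block_heel [(array([380., 264.]), 0.83), (array([253., 209.]), 0.75)]
block_corner [(array([238., 185.]), 0.78), (array([354., 263.]), 0.73), (array([182., 328.]), 0.33)]
frame_hinge [(array([312., 250.]), 0.87)]
frame_edge [(array([280., 243.]), 0.59)]
brayer [(array([179., 329.]), 0.91)]
dabber [(array([202., 258.]), 0.8)]
powder_jar [(array([329., 164.]), 0.77)]
needle [(array([489., 298.]), 0.74)]
```

View pics/side0.png

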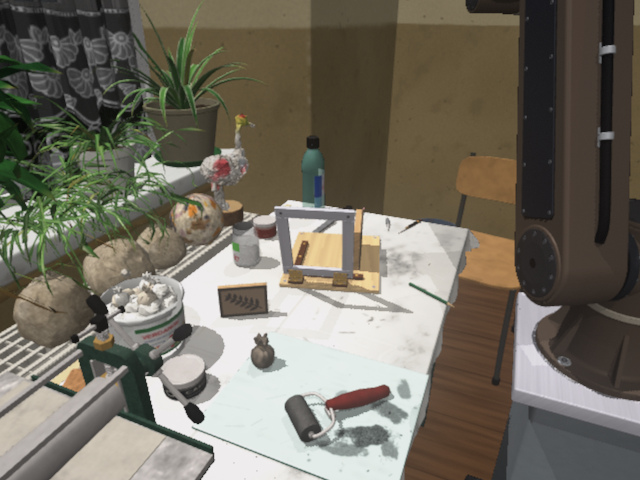

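View pics/top0.png

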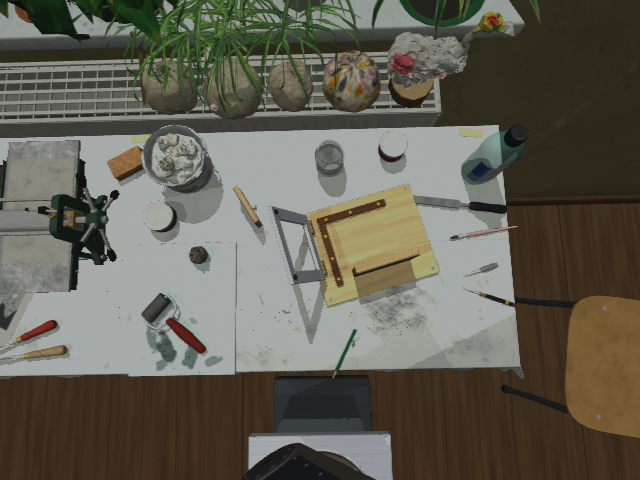

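```bash
python3 - <<'E'
from h import *
im=cv2.imread('pics/top0.png'); c=cv2.resize(im[165:325,255:455],None,fx=4,fy=4,interpolation=cv2.INTER_CUBIC); cv2.imwrite('pics/t0z.png',c[:600,:800]); cv2.imwrite('pics/t0z2.png',c[-600:])
im=cv2.imread('pics/side0.png'); c=cv2.resize(im[190:310,250:410],None,fx=5,fy=5,interpolation=cv2.INTER_CUBIC); cv2.imwrite('pics/s0z.png',c)
print(proj('top',[0.15,-.658,.22]),onz('top',(316,440),0))
E
```

```text
[698.54331904 465.6456175 ] [0.13876494 0.00462664 0.        ]
```

View pics/t0z2.png

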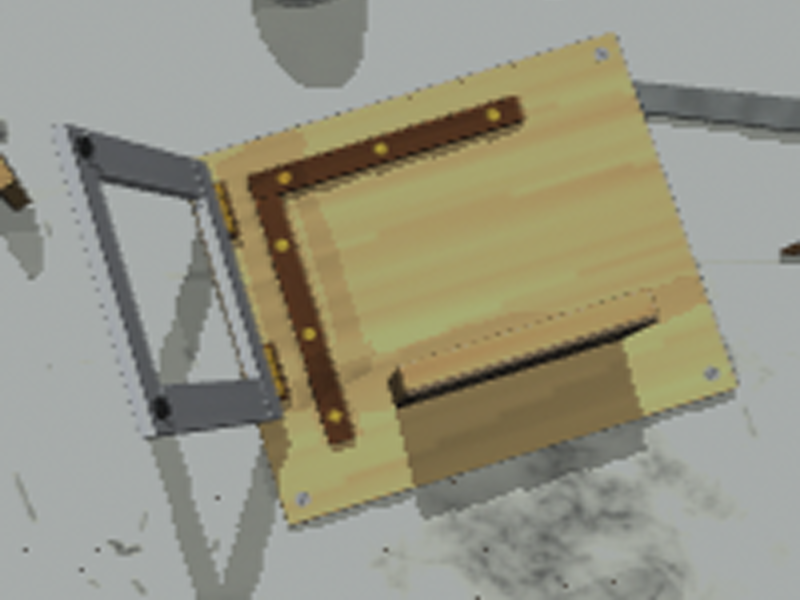

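View pics/s0z.png

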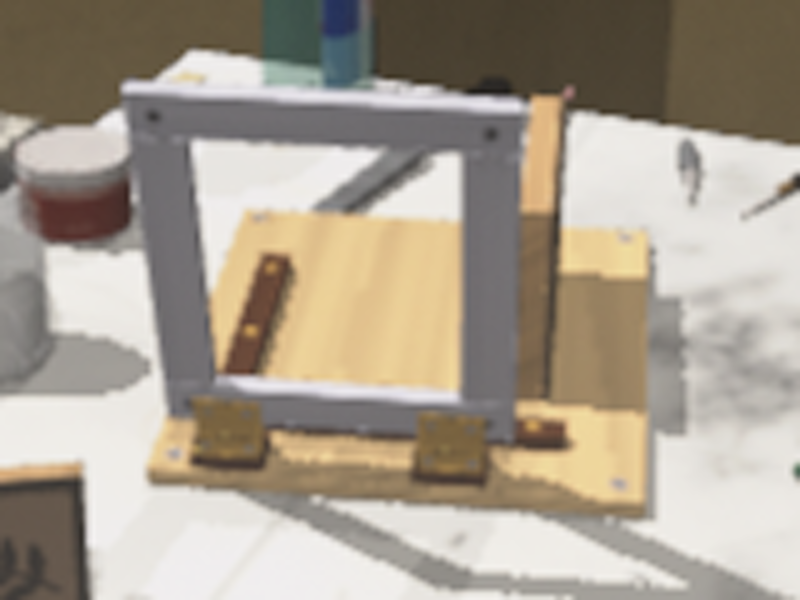

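```bash
cat > bed.py <<'E'
from h import *
from scipy.optimize import least_squares
def pz(p): return (255+(p[0]+.5)/4-.5,175+(p[1]+.5)/4-.5)
def ps(p): return (250+(p[0]+.5)/5-.5,190+(p[1]+.5)/5-.5)
T=[((.1125,-.1375,.010),(616,35)),((-.1125,-.1375,.010),(736,380)),((-.1125,.1375,.010),(290,518)),((.075,.085,.010),(288,195)),
 ((.091,-.067,.018),(519,98)),((.091,.101,.018),(249,180)),((-.075,.101,.018),(329,446))]
S=[((-.1125,-.1375,.01),(650,233)),((-.1125,.1375,.01),(650,507)),((.1125,.1375,.01),(152,470)),((.1125,-.1375,.01),(245,212))]
def W(p,b): c,s=np.cos(p[2]),np.sin(p[2]); return np.array([p[0]+c*b[0]-s*b[1],p[1]+s*b[0]+c*b[1],b[2]])
def f(p): return np.concatenate([proj('top',W(p,b))-pz(q) for b,q in T]+[proj('side',W(p,b))-ps(q) for b,q in S])
if __name__=='__main__':
    s=least_squares(f,[.55,-.1,.2],loss='soft_l1'); print(s.x,np.round(f(s.x).reshape(-1,2),1))
    p=s.x
    np.save('bed.npy',p)
    R=np.array([[np.cos(p[2]),-np.sin(p[2])],[np.sin(p[2]),np.cos(p[2])]])
    def B(X): return np.append(R.T@(X[:2]-p[:2]),X[2])*1000
    for q in [(401,388),(657,310),(391,370),(653,289)]: print('blk top',B(onz('top',pz(q),.110)).round(1))
    # frame edge triangulate: corners free outer
    for a,b in [((125,86),(52,126)),((524,102),(148,437)),((125,97),(67,126)),((522,115),(156,437))]:
        X,e=tri(ps(a),pz(b)); x=B(X); print('frame',x.round(1),e*1000, 'ang',np.arctan2(x[2]-23,122-x[1]))
    for n,px in [('brayer',(179,329)),('dabber',(202,258)),('jar',(329,164)),('needle',(489,298))]: X=onz('top',px,.005);print(n,X,B(X))
    # smaller block, chisel etc
    print(B(onz('top',(245,207),0)), 'corner w',W(p,(.075,.085,.01)))
E
python3 bed.py
```

```text
[ 0.57825803 -0.12852818  0.27400279] [[-0.4 -1. ]
 [ 0.8  1.9]
 [-0.3  2.1]
 [-1.9  0.2]
 [-0.7 -0.9]
 [-0.6 -1.1]
 [ 0.2 -0.2]
 [ 0.7 -1.2]
 [ 0.4 -1.9]
 [-0.4 -1.6]
 [ 0.8 -1.7]]
blk top [-60.1  59.9 110. ]
blk top [-60.3 -82.6 110. ]
blk top [-49.5  62.  110. ]
blk top [-49.1 -84.2 110. ]
frame [103.8 191.5 215.5] 0.09328898421742639 ang 1.917162581689967
frame [-51.8 189.2 216.4] 1.967917067859708 ang 1.9049530650359867
frame [104.5 185.1 208. ] 1.995193159190893 ang 1.8994278775117952
frame [-51.8 185.9 209.6] 3.2928046656413246 ang 1.9009005445422111
brayer [0.38772496 0.31754216 0.005     ] [-62.72446589 480.98570114   5.        ]
dabber [0.55208941 0.26736668 0.005     ] [ 81.93161942 388.20709633   5.        ]
jar [ 0.77648802 -0.04049332  0.005     ] [214.65621557  31.11229318   5.        ]
needle [ 0.44382698 -0.4030057   0.005     ] [-203.68623327 -227.86296755    5.        ]
[172.79310436 257.69292376   0.        ] corner w [ 0.62746029 -0.02640503  0.01      ]
```

Request:
drive_tool(deltas=[[4,6,0,0,0,0.01],[8,12,0,0,0,0.02],[12,18,0,0,0,0.03],[15,22.5,0,0,0,0.05],[18,27,0,0,0,0.05],[21,31,0,0,0,0.05],[23,34.5,0,0,0,0.05],[25.5,38,0,0,0,0.05]], claw=1)

```text
time_s: 1.87
tcp_pos: [0.336, -0.3795, 0.2269]
eef_rot: [-90.0, -0.0, 15.7]
contact_force: [1.4, -1.0, -0.1]
gripper_width: 0.0879
```

Request:
drive_tool(deltas=[[0,0,0,0,0,0],[0,0,0,0,0,0],[0,0,0,0,0,0],[0,0,0,0,0,0],[0,0,0,0,0,0],[0,0,0,0,0,0],[0,0,0,0,0,0],[0,0,0,0,0,0]])

```text
time_s: 2.53
tcp_pos: [0.3348, -0.3818, 0.2264]
eef_rot: [-90.0, 0.0, 15.6]
contact_force: [0.6, 0.7, 0.2]
gripper_width: 0.0877
```

Request:
drive_tool(deltas=[[2.3,3.4,0,0,0,0],[4.6,6.8,0,0,0,0],[6.9,10.2,0,0,0,0],[9.2,13.6,0,0,0,0],[11.5,17,-2,0,0,0],[13.5,20,-5,0,0,0],[14.5,21.4,-8,0,0,0],[14.5,21.4,-11,0,0,0]])

```text
time_s: 3.2
tcp_pos: [0.483, -0.1646, 0.1158]
eef_rot: [-90.0, -0.2, 15.8]
contact_force: [-0.3, -0.1, -0.8]
gripper_width: 0.0878
```

```bash
python3 - <<'E'
from h import *
print(r.get_state()['tcp_pos']); a=snap('side','s1.png');b=snap('top','t1.png')
c=cv2.resize(a[150:310,250:450],None,fx=4,fy=4)[:600];cv2.imwrite('pics/s1z.png',c[:,:,::-1])
c=cv2.resize(b[165:315,255:455],None,fx=4,fy=4);cv2.imwrite('pics/t1z.png',c[:,:,::-1])
E
```

```text
[ 0.48296468 -0.16464376  0.11578635]
```

View pics/s1z.png

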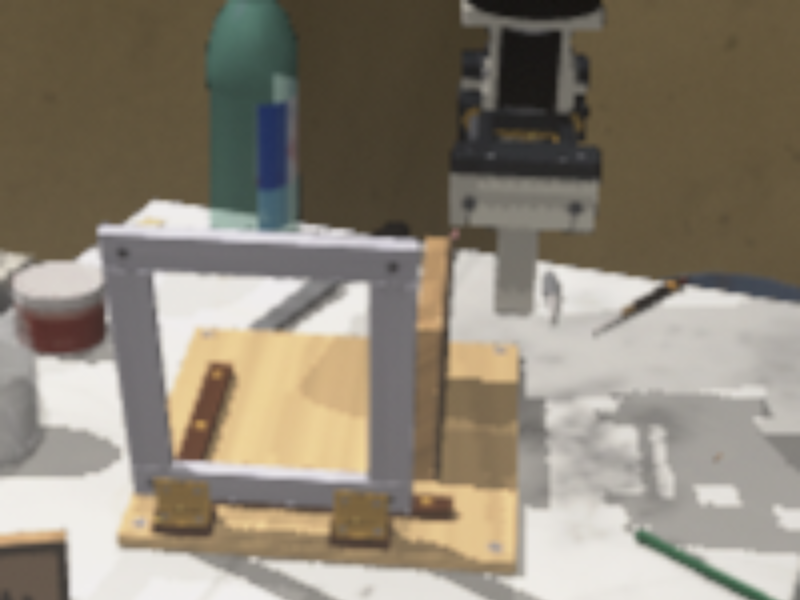

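View pics/t1.png

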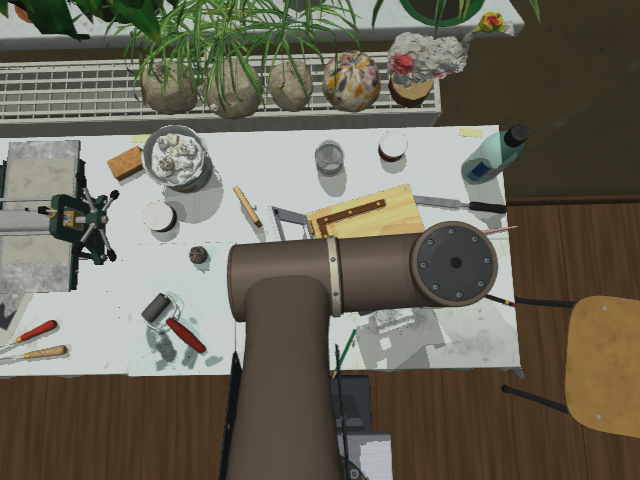

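Request:
drive_tool(deltas=[[0,0,-1.1,0,0,0],[0.3,0.08,-2.1,0,0,0],[0.8,0.23,-2.1,0,0,0],[1.3,0.37,-2.1,0,0,0],[1.8,0.51,-2.1,0,0,0],[2.3,0.65,-2.1,0,0,0],[2.7,0.76,-2.1,0,0,0],[3.0,0.84,-2.1,0,0,0]])

```text
time_s: 3.97
tcp_pos: [0.5111, -0.1587, 0.096]
eef_rot: [-90.0, -0.0, 15.7]
contact_force: [-1.0, -0.1, 0.4]
gripper_width: 0.0877
```

```bash
python3 - <<'E'
from h import *
a=snap('side','s2.png')
c=cv2.resize(a[190:310,250:410],None,fx=5,fy=5)[:600];cv2.imwrite('pics/s2z.png',c[:,:,::-1])
E
```

```text
(no output)
```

View pics/s2z.png

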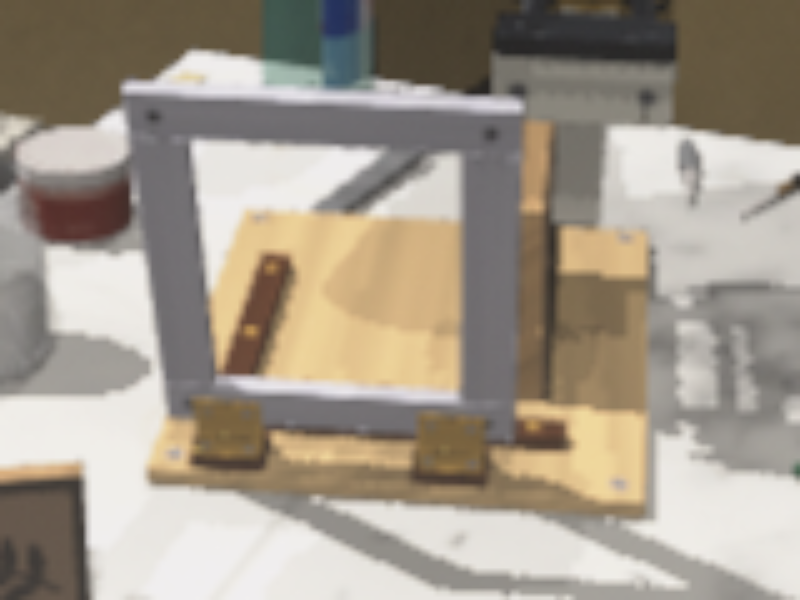

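Touching or nearly so. Now tip gently.

Request:
drive_tool(deltas=[[0.4,0.11,0,0,0,0],[0.7,0.2,0,0,0,0],[1.0,0.28,0,0,0,0],[1.3,0.36,0,0,0,0],[1.6,0.45,0,0,0,0],[1.9,0.53,0,0,0,0],[2.2,0.62,0,0,0,0],[2.5,0.7,0,0,0,0]])

```text
time_s: 4.68
tcp_pos: [0.5356, -0.1517, 0.0955]
eef_rot: [-90.0, 0.0, 15.7]
contact_force: [0.7, 0.3, -0.2]
gripper_width: 0.0877
```

```bash
python3 - <<'E'
from h import *
a=snap('side','s3.png')
c=cv2.resize(a[190:310,250:410],None,fx=5,fy=5)[:600];cv2.imwrite('pics/s3z.png',c[:,:,::-1])
E
```

```text
(no output)
```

View pics/s3z.png

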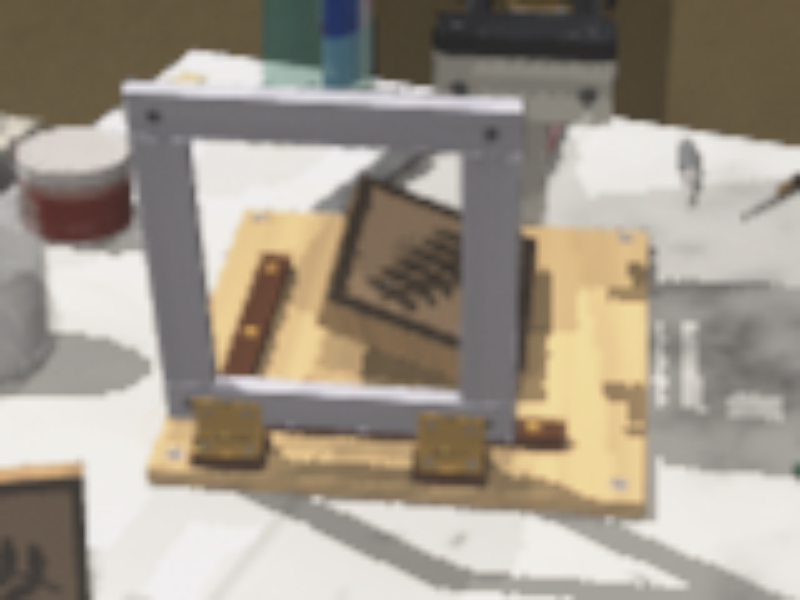

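Request:
drive_tool(deltas=[[-0.5,-0.14,0,0,0,0],[-1.5,-0.43,0,0,0,0],[-2.5,-0.7,0,0,0,0],[-3.0,-0.85,-1,0,0,0],[-3.5,-1,-2,0,0,0],[-4,-1.13,-3,0,0,0],[-4,-1.13,-4,0,0,0],[-4,-1.13,-4,0,0,0]])

```text
time_s: 5.4
tcp_pos: [0.4932, -0.1633, 0.0541]
eef_rot: [-89.9, 0.1, 15.6]
contact_force: [0.7, 0.1, -0.1]
gripper_width: 0.0879
```

```bash
python3 - <<'E'
from h import *
a=snap('side','s4.png');b=snap('top','t4.png')
c=cv2.resize(a[190:310,250:410],None,fx=5,fy=5,interpolation=cv2.INTER_CUBIC)[:600];cv2.imwrite('pics/s4z.png',c[:,:,::-1])
w=snap('wrist','w4.png'); 
for n in('side','wrist'):
  for l in('block','block_heel','block_corner','bed_corner'): print(n,l,[(np.round(x['position'],1),round(x['score'],2)) for x in imaging.landmark_of(n,l)][:3])
E
```

```text
side block [(array([352.2, 249.8]), 0.72), (array([244.1, 315.6]), 0.56)]
side block_heel [(array([350.5, 255.4]), 0.86), (array([245.8, 311.8]), 0.69)]
side block_corner [(array([306.5, 268. ]), 0.86), (array([215.2, 285. ]), 0.58)]
side bed_corner [(array([296.5, 270.4]), 0.59)]
wrist block []
wrist block_heel []
wrist block_corner []
wrist bed_corner []
```

View pics/s4z.png

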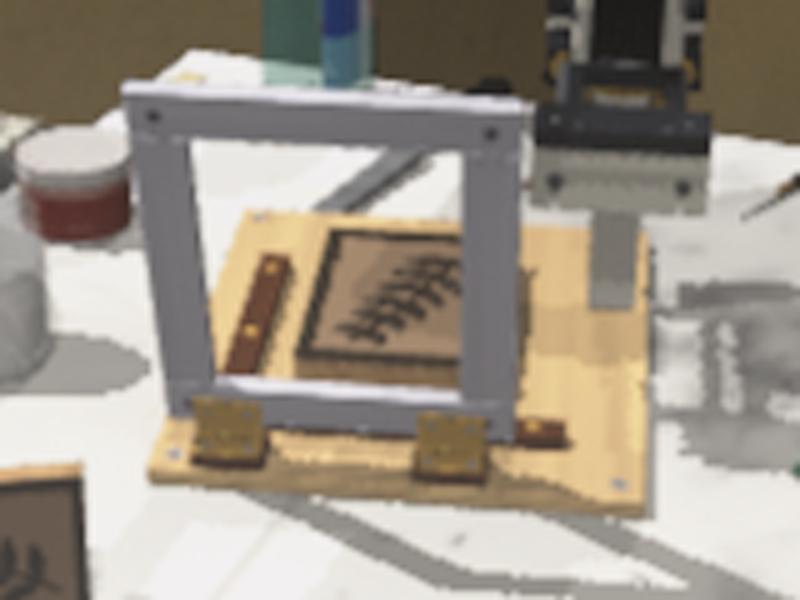

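View pics/w4.png

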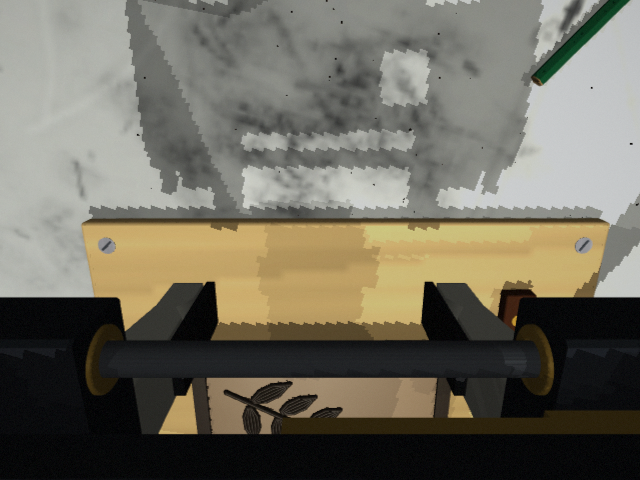

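```bash
cat >> h.py <<'E'
def B(X):
    p=np.load('bed.npy');R=np.array([[np.cos(p[2]),-np.sin(p[2])],[np.sin(p[2]),np.cos(p[2])]])
    return (np.append(R.T@(np.array(X[:2])-p[:2]),X[2])*1000).round(1)
def sz(p): return (250+(p[0]+.5)/5-.5,190+(p[1]+.5)/5-.5)
E
python3 - <<'E'
from h import *
for q in [(298,352),(330,230),(460,361)]: print(B(onz('side',sz(q),.028)))
for q in [(298,378)]: print(B(onz('side',sz(q),.010)))
print(B(onz('side',sz((232,340)),.018)), 'tcp',B(r.get_state()['tcp_pos']))
print(imaging.get_calibration('wrist')['T_tool_cam'],imaging.get_calibration('wrist')['mtx'])
E
```

```text
[56.1 59.7 28. ]
[ 58.3 -73.6  28. ]
[-21.1  58.2  28. ]
[57.1 53.2 10. ]
[92.5 34.2 18. ] tcp [-89.1 -10.8  55.7]
[[ 1.87805430e-03  9.52262614e-01  3.05274281e-01 -8.44979503e-02]
 [ 5.89556342e-04 -3.05275821e-01  9.52263790e-01 -1.57179133e-01]
 [ 9.99998063e-01 -1.60842672e-03 -1.13473703e-03 -1.07393895e-03]
 [ 0.00000000e+00  0.00000000e+00  0.00000000e+00  1.00000000e+00]] [[412.95094687   0.         319.25398619]
 [  0.         412.95094687 229.36651566]
 [  0.           0.           1.        ]]
```

Request:
drive_tool(deltas=[[0,0,-1.2,0,0,0],[0,0,-2.4,0,0,0],[0.5,0.14,-3.7,0,0,0],[1.3,0.37,-3.7,0,0,0],[2.1,0.59,-3.7,0,0,0],[2.9,0.81,-3.7,0,0,0],[3.5,0.98,-3.7,0,0,0],[4.0,1.12,-3.7,0,0,0]])

```text
time_s: 6.62
tcp_pos: [0.5361, -0.1517, 0.0191]
eef_rot: [-90.0, 0.0, 15.7]
contact_force: [-2.2, -1.5, 2.2]
gripper_width: 0.0875
```

Request:
drive_tool(deltas=[[0.2,0.06,0,0,0,0],[0.4,0.11,0,0,0,0],[0.6,0.17,0,0,0,0],[0.8,0.22,0,0,0,0],[0.9,0.25,0,0,0,0],[1.0,0.28,0,0,0,0],[1.1,0.31,0,0,0,0],[1.2,0.34,0,0,0,0]])

```text
time_s: 7.28
tcp_pos: [0.5472, -0.1486, 0.0186]
eef_rot: [-90.0, 0.0, 15.7]
contact_force: [-2.1, -0.4, 1.9]
gripper_width: 0.0879
```

```bash
python3 - <<'E'
from h import *
print(B(r.get_state()['tcp_pos']),r.get_state()['contact_force'])
a=snap('side','s5.png')
c=cv2.resize(a[190:310,250:410],None,fx=5,fy=5,interpolation=cv2.INTER_CUBIC)[:600];cv2.imwrite('pics/s5z.png',c[:,:,::-1])
E
```

```text
[-35.3 -10.9  18.6] [-2.14352579 -0.42236184  1.90482864]
```

View pics/s5z.png

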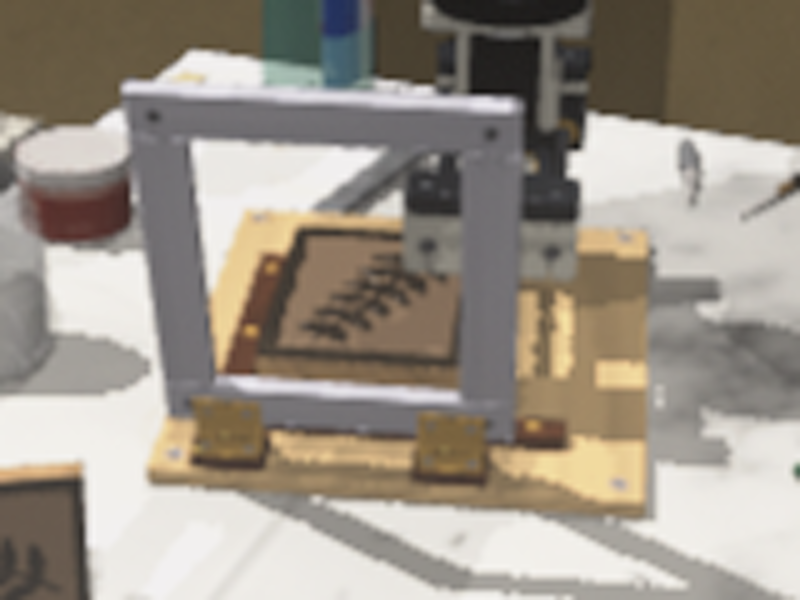

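Close to the far bar. Nudge in until force rises.

Request:
drive_tool(deltas=[[0.05,0.01,0,0,0,0],[0.1,0.03,0,0,0,0],[0.15,0.04,0,0,0,0],[0.2,0.06,0,0,0,0],[0.25,0.07,0,0,0,0],[0.3,0.08,0,0,0,0],[0.3,0.08,0,0,0,0],[0.3,0.08,0,0,0,0]])

```text
time_s: 8.0
tcp_pos: [0.5477, -0.1483, 0.0183]
eef_rot: [-90.0, 0.3, 15.7]
contact_force: [-9.2, -2.7, 7.1]
gripper_width: 0.0876
```

Request:
drive_tool(deltas=[[-0.8,-0.23,0,0,0,0],[-1.5,-0.42,1,0,0,0],[-2,-0.57,4,0,0,0],[-2,-1.2,6,0,0,0.1],[-2,-2,8,0,0,0.2],[-2,-3,8,0,0,0.3],[-1.5,-5,8,0,0,0.4],[-1,-7,8,0,0,0.5]])

```text
time_s: 8.67
tcp_pos: [0.5412, -0.2179, 0.1005]
eef_rot: [-90.2, -0.2, 44.7]
contact_force: [0.3, 0.3, 1.0]
gripper_width: 0.0875
```

```bash
python3 - <<'E'
from h import *
s=r.get_state();print(B(s['tcp_pos']),s['tcp_pos'],s['eef_rot'],s['joints'])
p=np.load('bed.npy');c,sn=np.cos(p[2]),np.sin(p[2])
print(p[0]+c*.025+sn*.11,p[1]+sn*.025-c*.11)
E
```

```text
[-59.8 -76.  100.5] [ 0.54123927 -0.21792529  0.10053519] [-90.16187212  -0.16071568  44.69613149] [-2.74640587e+00  1.83069967e+01 -2.06286674e+01 -1.14835602e-02
 -5.08364050e+01 -4.25504551e+01]
0.6320899967341023 -0.22766001140646713
```

Request:
drive_tool(deltas=[[1.2,-0.1,0,0,0,0.12],[2.4,-0.2,0,0,0,0.24],[3.6,-0.4,0,0,0,0.36],[4.8,-0.5,0,0,0,0.48],[6,-0.6,0,0,0,0.6],[7.2,-0.8,0,0,0,0.72],[8.4,-0.9,0,0,0,0.84],[9.2,-1,0,0,0,0.96]])

```text
time_s: 9.33
tcp_pos: [0.6338, -0.2277, 0.0995]
eef_rot: [-90.1, 0.0, 99.7]
contact_force: [0.8, 0.2, 0.3]
gripper_width: 0.0875
```

Request:
drive_tool(deltas=[[0,0,-2,0,0,0.11],[0,0,-4,0,0,0.11],[0,0,-5,0,0,0.11],[0,0,-5,0,0,0.11],[0,0,-5,0,0,0.11],[0,0,-5,0,0,0.11],[0,0,-5,0,0,0.11],[0,0,-5,0,0,0.11]])

```text
time_s: 10.0
tcp_pos: [0.633, -0.2278, 0.0499]
eef_rot: [-90.1, 0.0, 105.6]
contact_force: [-0.4, -0.3, -0.2]
gripper_width: 0.0876
```

```bash
python3 - <<'E'
from h import *
s=r.get_state();print(B(s['tcp_pos']),s['tcp_pos'],s['eef_rot'],s['joints'])
w=snap('wrist','w6.png')
a=snap('side','s6.png')
c=cv2.resize(a[190:310,250:410],None,fx=5,fy=5,interpolation=cv2.INTER_CUBIC)[:600];cv2.imwrite('pics/s6z.png',c[:,:,::-1])
E
```

```text
[  25.8 -110.4   49.9] [ 0.63299172 -0.22780088  0.04986016] [-9.01055935e+01  4.51792553e-02  1.05639180e+02] [-3.22259703e+00  2.87371573e+01 -1.13331903e+01  1.12782321e-02
 -4.98151238e+01  1.88545501e+01]
```

View pics/w6.png

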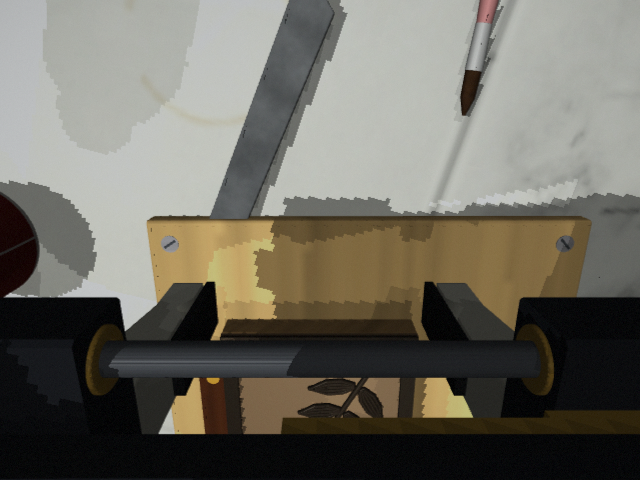

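View pics/s6z.png

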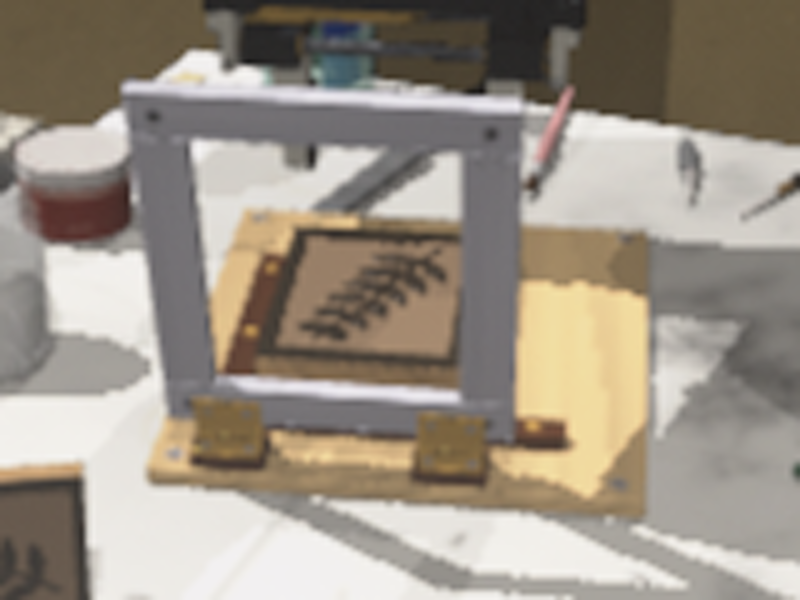

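Request:
drive_tool(deltas=[[0,0,-1,0,0,0],[0,0,-2,0,0,0],[0,0,-3.1,0,0,0],[-0.14,0.5,-3.1,0,0,0],[-0.28,1,-3.1,0,0,0],[-0.42,1.5,-3.1,0,0,0],[-0.56,2,-3.1,0,0,0],[-0.7,2.5,-3.1,0,0,0]], claw=0.5)

```text
time_s: 10.77
tcp_pos: [0.6251, -0.2023, 0.018]
eef_rot: [-90.0, 0.0, 105.7]
contact_force: [-1.5, -3.1, -0.4]
gripper_width: 0.045
```

Request:
drive_tool(deltas=[[-0.08,0.3,0,0,0,0],[-0.16,0.6,0,0,0,0],[-0.24,0.85,0,0,0,0],[-0.3,1.05,0,0,0,0],[-0.34,1.2,0,0,0,0],[-0.38,1.35,0,0,0,0],[-0.42,1.5,0,0,0,0],[-0.46,1.65,0,0,0,0]])

```text
time_s: 11.43
tcp_pos: [0.6208, -0.1867, 0.0179]
eef_rot: [-90.0, 0.0, 105.6]
contact_force: [-1.4, -4.9, 1.5]
gripper_width: 0.044
```

Request:
drive_tool(deltas=[[-0.01,0.05,0,0,0,0],[-0.03,0.1,0,0,0,0],[-0.04,0.15,0,0,0,0],[-0.06,0.2,0,0,0,0],[-0.07,0.25,0,0,0,0],[-0.08,0.3,0,0,0,0],[-0.08,0.3,0,0,0,0],[-0.08,0.3,0,0,0,0]])

```text
time_s: 12.1
tcp_pos: [0.6201, -0.1835, 0.0178]
eef_rot: [-90.0, 0.0, 105.6]
contact_force: [-1.7, -5.7, 3.4]
gripper_width: 0.0442
```

```bash
python3 - <<'E'
from h import *
s=r.get_state();print(B(s['tcp_pos']),s['contact_force'])
a=snap('side','s7.png')
c=cv2.resize(a[190:310,250:410],None,fx=5,fy=5,interpolation=cv2.INTER_CUBIC)[:600];cv2.imwrite('pics/s7z.png',c[:,:,::-1])
E
```

```text
[ 25.4 -64.2  17.8] [-1.69080814 -5.67520995  3.35192222]
```

View pics/s7z.png

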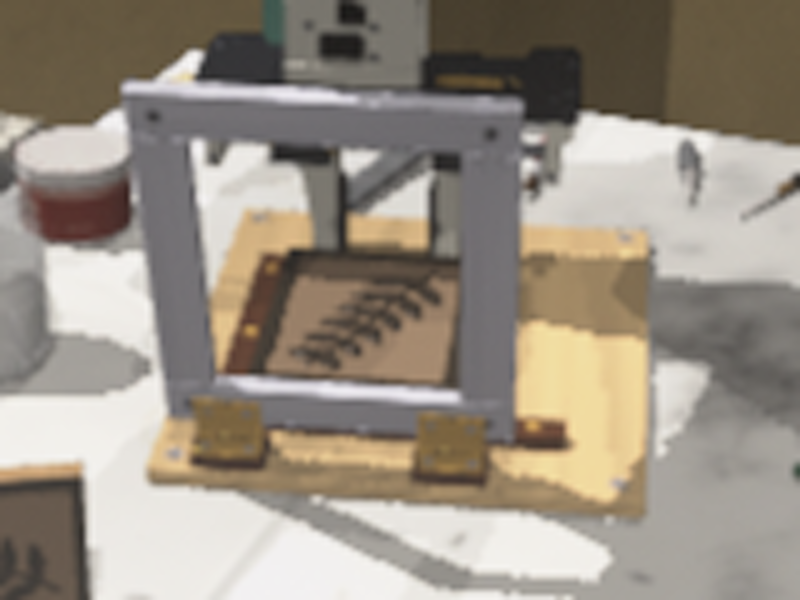

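Request:
drive_tool(deltas=[[-0.03,0.1,0,0,0,0],[-0.05,0.18,0,0,0,0],[-0.07,0.25,0,0,0,0],[-0.08,0.3,0,0,0,0],[-0.08,0.3,0,0,0,0],[-0.08,0.3,0,0,0,0],[-0.08,0.3,0,0,0,0],[-0.08,0.3,0,0,0,0]])

```text
time_s: 12.82
tcp_pos: [0.6199, -0.1828, 0.018]
eef_rot: [-90.0, 0.2, 105.6]
contact_force: [1.2, -17.2, -0.6]
gripper_width: 0.0439
```

Request:
drive_tool(deltas=[[0.2,-0.8,0,0,0,0],[0.5,-1.9,1,0,0,0],[0.5,-1.9,4,0,0,0],[-2,-0.5,5,0,0,0],[-5,1.2,5,0,0,0],[-8,3.0,5,0,0,0],[-10.5,4.6,5,0,0,0],[-11.3,5.0,5,0,0,0]], claw=0)

```text
time_s: 13.48
tcp_pos: [0.5025, -0.1283, 0.0674]
eef_rot: [-90.0, -0.1, 105.6]
contact_force: [-1.0, 0.4, -0.6]
gripper_width: 0.0013
```

```bash
python3 - <<'E'
from h import *
s=r.get_state();print(B(s['tcp_pos']),s['contact_force'],s['gripper_width'])
a=snap('side','s8.png');snap('top','t8.png')
c=cv2.resize(a[190:310,250:410],None,fx=5,fy=5,interpolation=cv2.INTER_CUBIC)[:600];cv2.imwrite('pics/s8z.png',c[:,:,::-1])
E
```

```text
[-72.9  20.7  67.4] [-1.01174355  0.36219375 -0.59867789] 0.0012945984884447468
```

View pics/s8z.png

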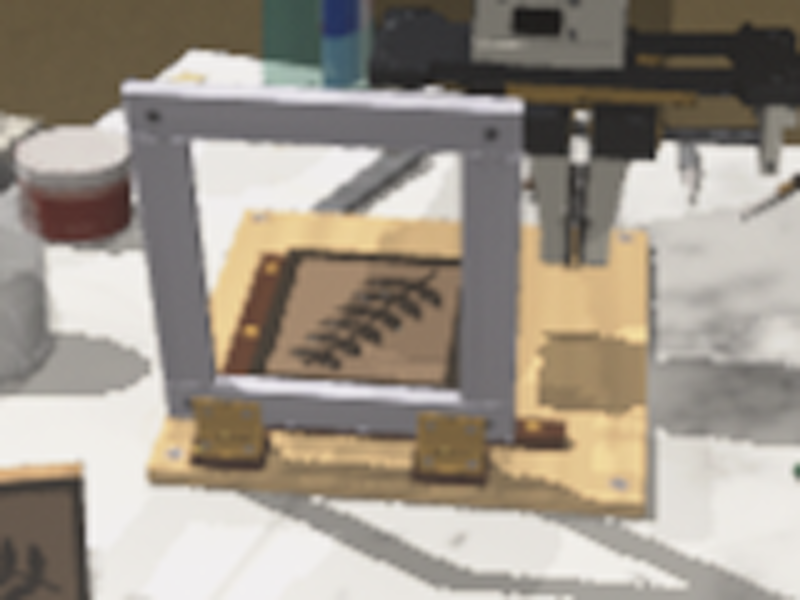

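View pics/t8.png

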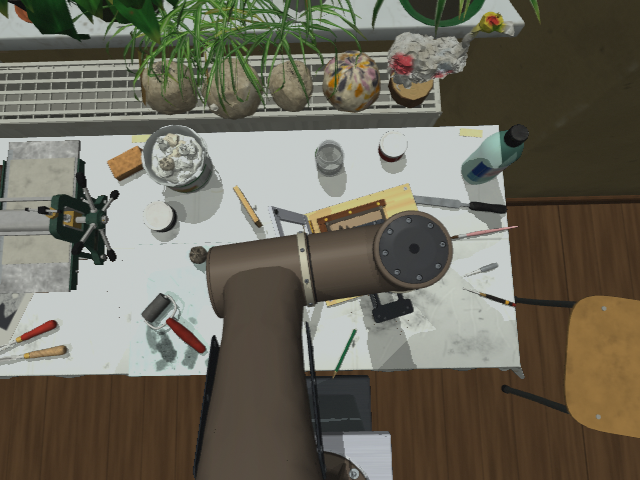

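Request:
drive_tool(deltas=[[0.1,-0.4,-1.5,0,0,0],[0.1,-0.5,-3,0,0,0],[0.1,-0.5,-4.9,0,0,0],[0.6,-0.36,-4.9,0,0,0],[1.1,-0.22,-4.9,0,0,0],[1.6,-0.08,-4.9,0,0,0],[2.0,0.03,-4.9,0,0,0],[2.4,0.15,-4.9,0,0,0]])

```text
time_s: 14.25
tcp_pos: [0.5317, -0.1285, 0.0195]
eef_rot: [-90.1, 0.0, 105.7]
contact_force: [0.3, -0.5, -0.4]
gripper_width: 0.0005
```

Request:
drive_tool(deltas=[[0.05,0.01,0,0,0,0],[0.1,0.03,0,0,0,0],[0.15,0.04,0,0,0,0],[0.2,0.06,0,0,0,0],[0.25,0.07,0,0,0,0],[0.3,0.08,0,0,0,0],[0.35,0.1,0,0,0,0],[0.4,0.11,0,0,0,0]])

```text
time_s: 14.92
tcp_pos: [0.5341, -0.1276, 0.0186]
eef_rot: [-90.0, -0.0, 105.6]
contact_force: [0.4, -0.1, 0.1]
gripper_width: 0.0003
```

Request:
drive_tool(deltas=[[0.1,0.03,0,0,0,0],[0.2,0.06,0,0,0,0],[0.3,0.08,0,0,0,0],[0.4,0.11,0,0,0,0],[0.4,0.11,0,0,0,0],[0.4,0.11,0,0,0,0],[0.4,0.11,0,0,0,0],[0.4,0.11,0,0,0,0]])

```text
time_s: 15.58
tcp_pos: [0.5365, -0.1269, 0.0182]
eef_rot: [-89.8, -0.0, 105.6]
contact_force: [-4.6, -0.8, 3.3]
gripper_width: 0.0007
```

Request:
drive_tool(deltas=[[0.1,0.03,0,0,0,0],[0.2,0.06,0,0,0,0],[0.3,0.08,0,0,0,0],[0.4,0.11,0,0,0,0],[0.4,0.11,0,0,0,0],[0.4,0.11,0,0,0,0],[0.4,0.11,0,0,0,0],[0.4,0.11,0,0,0,0]])

```text
time_s: 16.25
tcp_pos: [0.5366, -0.1267, 0.0179]
eef_rot: [-89.5, -0.1, 105.6]
contact_force: [-14.7, -4.2, 13.0]
gripper_width: 0.0005
```

```bash
python3 - <<'E'
from h import *
s=r.get_state();print(B(s['tcp_pos']),s['contact_force'],s['gripper_width'])
E
```

```text
[-39.7  13.   17.9] [-14.68166038  -4.24920423  13.00204365] 0.0004750110212366398
```

Request:
drive_tool(deltas=[[-1,-0.3,0,0,0,0],[-2,-0.6,0.5,0,0,0],[-2,-0.6,4,0,0,0],[-2,-0.6,8,0,0,0],[-2,-0.6,12,0,0,0],[-2,-0.6,16,0,0,0],[-2,-0.6,20,0,0,0],[-2,-0.6,24,0,0,0]])

```text
time_s: 16.92
tcp_pos: [0.5217, -0.1314, 0.2615]
eef_rot: [-90.1, 0.0, 105.7]
contact_force: [1.3, 0.2, -0.4]
gripper_width: 0.0004
```

```bash
python3 - <<'E'
from h import *
s=r.get_state();print(s['tcp_pos'],B(s['tcp_pos']),s['contact_force'],s['joints'])
a=snap('side','s9.png')
c=cv2.resize(a[190:310,250:410],None,fx=5,fy=5,interpolation=cv2.INTER_CUBIC)[:600];cv2.imwrite('pics/s9z.png',c[:,:,::-1])
c=cv2.resize(snap('top','t9.png')[165:315,255:455],None,fx=4,fy=4,interpolation=cv2.INTER_CUBIC);cv2.imwrite('pics/t9z.png',c[:,:,::-1])
snap('wrist','w9.png')
E
```

```text
[ 0.52169768 -0.13137545  0.26147561] [-55.2  12.6 261.5] [ 1.25503368  0.22141372 -0.38983166] [ 6.74563750e+00  6.25976267e+00 -1.35706058e+01 -8.78379023e-03
 -7.00242370e+01  8.90903785e+00]
```

View pics/s9.png

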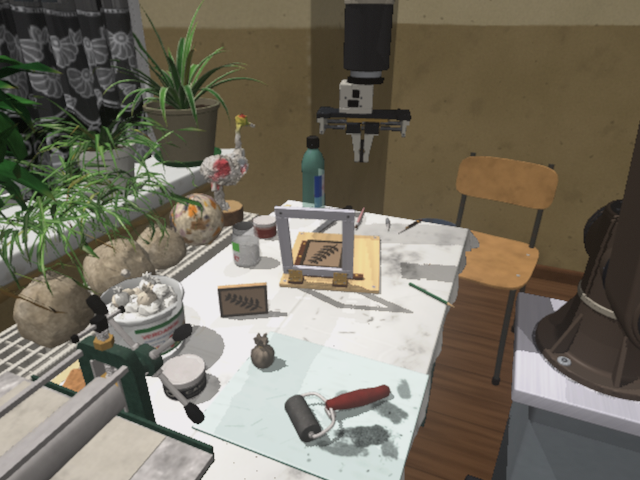

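View pics/t9z.png

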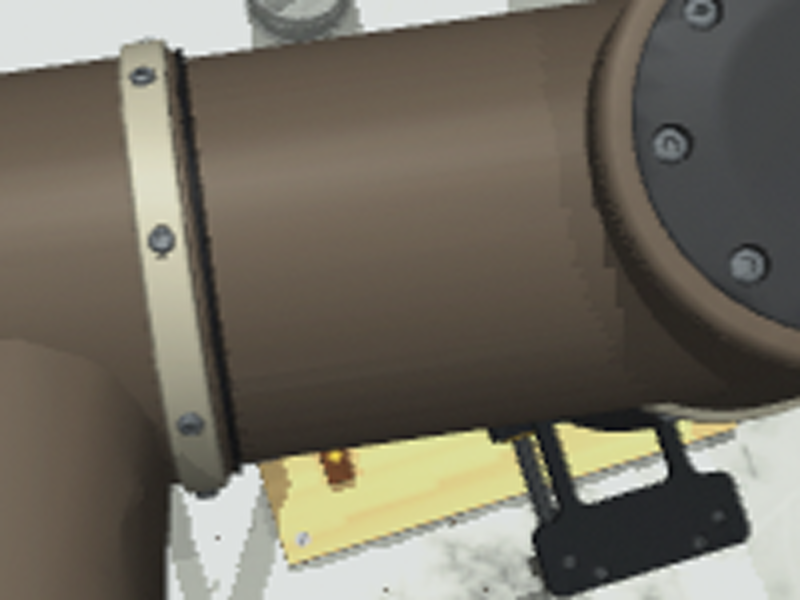

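View pics/w9.png

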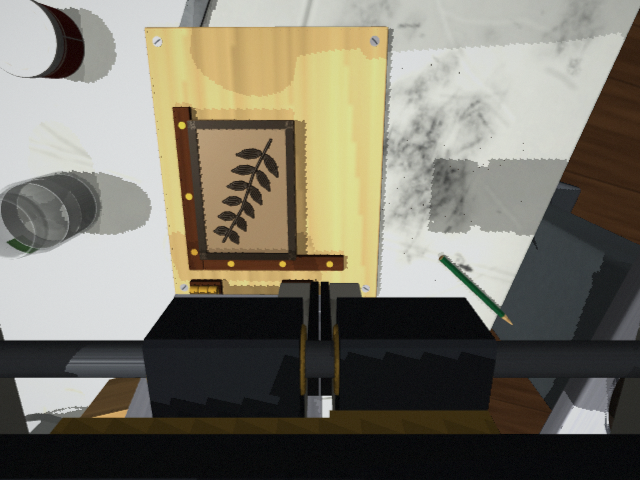

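```bash
python3 - <<'E'
import cv2
im=cv2.imread('pics/w9.png'); cv2.imwrite('pics/w9z.png',cv2.resize(im[95:285,150:360],None,fx=3.1,fy=3.1,interpolation=cv2.INTER_CUBIC))
E
```

```text
(no output)
```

View pics/w9z.png

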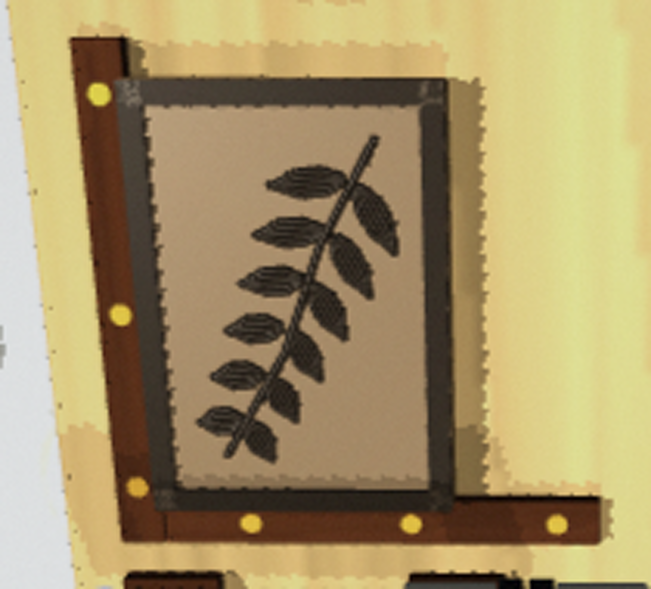

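```bash
cat >> h.py <<'E'
from scipy.spatial.transform import Rotation as Ro
def wonz(px,z,tcp,eul):
    c=imaging.get_calibration('wrist');T=np.array(c['T_tool_cam']);K=np.array(c['mtx'])
    R=Ro.from_euler('xyz',eul,degrees=True).as_matrix()
    o=np.array(tcp)+R@T[:3,3]; d=R@T[:3,:3]@np.linalg.inv(K)@np.array([px[0],px[1],1.])
    return o+d*(z-o[2])/d[2]
E
python3 - <<'E'
from h import *
tcp=[ 0.5217,-0.1314,0.2615];e=[-90.1,0,105.7]
f=lambda u,v:(150+(u+.5)/3.1-.5,95+(v+.5)/3.1-.5)
for n,p,z in [('FR',(116,78),.028),('NR',(446,80),.028),('NL',(453,511),.028),('FL',(158,510),.028),
  ('farbar R out',(70,38),.018),('farbar out L',(122,542),.018),('leftbar near out',(601,543),.018),('leftbar near in',(601,497),.018),('farbar R in',(126,38),.018)]:
    print(n,B(wonz(f(*p),z,tcp,e)))
E
```

```text
FR [ 64.9 -52.2  28. ]
NR [-32.6 -51.4  28. ]
NL [-32.1  85.5  28. ]
FL [64.7 85.  28. ]
farbar R out [ 80.7 -63.3  18. ]
farbar out L [ 81.1 100.7  18. ]
leftbar near out [-81.4 101.3  18. ]
leftbar near in [-81.2  84.6  18. ]
farbar R in [ 63.8 -63.3  18. ]
```

Request:
drive_tool(deltas=[[0.2,2,1,0,0,0],[0.5,5,1.5,0,0,0],[0.8,8,1.5,0,0,0],[1.1,12,1.5,0,0,0],[1.4,15.5,1.5,0,0,0],[1.7,19,1.5,0,0,0],[2,22,1.5,0,0,0],[2,23,1.5,0,0,0]])

```text
time_s: 17.73
tcp_pos: [0.5419, 0.102, 0.2725]
eef_rot: [-90.0, -0.0, 105.8]
contact_force: [-0.4, -0.6, -0.5]
gripper_width: 0.0005
```

```bash
python3 - <<'E'
from h import *
s=r.get_state();print(s['tcp_pos'],B(s['tcp_pos']),s['contact_force'],s['joints'])
a=snap('side','s10.png');snap('top','t10.png')
E
```

```text
[0.54194807 0.10200049 0.2724976 ] [ 27.4 231.8 272.5] [-0.38309581 -0.60861739 -0.46433788] [ 3.09834215e+01  7.33899548e+00 -1.08615370e+01 -4.10257036e-02
 -7.18117839e+01 -1.51930956e+01]
```

View pics/s10.png

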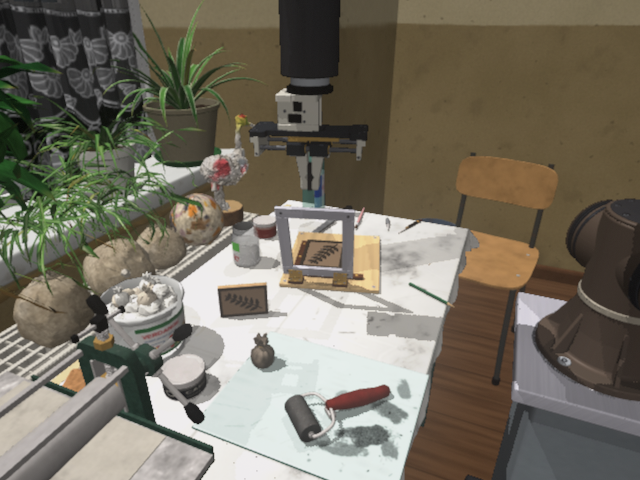

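View pics/t10.png

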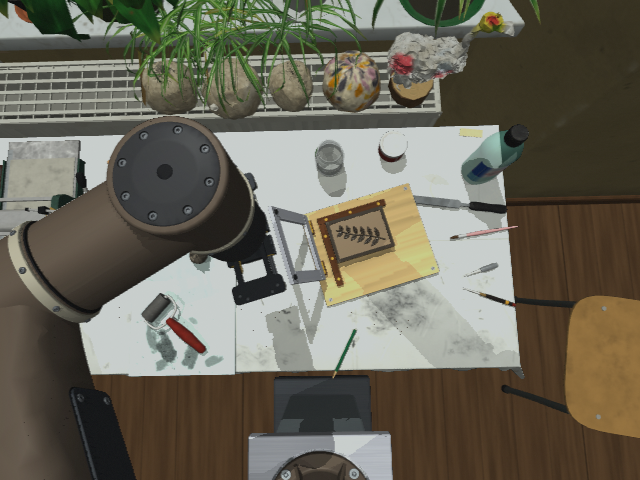

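```bash
python3 - <<'E'
from h import *
p=np.load('bed.npy');c,s=np.cos(p[2]),np.sin(p[2])
for th in [1.9,1.8,1.7,1.57,1.45,1.3,1.15,1.0,.85,.7,.55,.4,.3,.2,.1,.05,0]:
    rr=np.interp(th,[0,.5,1.5,1.9],[202,199,194,193])
    y=122-rr*np.cos(th)+4*np.sin(th)+9.5; z=23+rr*np.sin(th)+4*np.cos(th)
    if th>1.6: y=122-205*np.cos(th)+4*np.sin(th)+9.5
    x=25
    print(th,'board y,z',round(y,1),round(z,1),'world cm',np.round([100*p[0]+.1*(c*x-s*y),100*p[1]+.1*(s*x+c*y),z/10],2))
E
```

```text
1.9 board y,z 201.6 204.3 world cm [54.78  7.23 20.43]
1.8 board y,z 182.0 210.3 world cm [55.31  5.34 21.03]
1.7 board y,z 161.9 214.4 world cm [55.85  3.41 21.44]
1.57 board y,z 135.3 216.8 world cm [56.57  0.85 21.68]
1.45 board y,z 112.1 216.3 world cm [57.2  -1.39 21.63]
1.3 board y,z 83.2 212.0 world cm [57.98 -4.17 21.2 ]
1.15 board y,z 55.2 203.3 world cm [58.74 -6.86 20.33]
1.0 board y,z 28.7 190.5 world cm [59.46 -9.41 19.05]
0.85 board y,z 4.3 173.8 world cm [ 60.12 -11.76  17.38]
0.7 board y,z -17.4 153.6 world cm [ 60.7  -13.85  15.36]
0.55 board y,z -35.8 130.3 world cm [ 61.2  -15.63  13.03]
0.4 board y,z -50.8 104.4 world cm [ 61.61 -17.07  10.44]
0.3 board y,z -58.6 86.0 world cm [ 61.82 -17.82   8.6 ]
0.2 board y,z -64.5 66.8 world cm [ 61.98 -18.39   6.68]
0.1 board y,z -68.5 47.1 world cm [ 62.09 -18.77   4.71]
0.05 board y,z -69.7 37.1 world cm [ 62.12 -18.89   3.71]
0 board y,z -70.5 27.0 world cm [ 62.14 -18.96   2.7 ]
```

Request:
drive_tool(deltas=[[0,0,-2,0,0,0],[0,0,-4,0,0,0],[0,0,-6,0,0,0],[0,0,-6.8,0,0,0],[0.1,-0.6,-6.8,0,0,0],[0.3,-1.3,-6.8,0,0,0],[0.4,-2,-6.8,0,0,0],[0.5,-2.6,-6.8,0,0,0]])

```text
time_s: 18.5
tcp_pos: [0.5482, 0.0722, 0.2071]
eef_rot: [-90.2, -0.0, 105.6]
contact_force: [-0.8, 3.7, 3.7]
gripper_width: 0.0001
```

Request:
drive_tool(deltas=[[0.2,-0.8,0.2,0,0,0],[0.4,-1.6,0.5,0,0,0],[0.6,-2.3,0.6,0,0,0],[0.8,-3,0.8,0,0,0],[1.0,-3.7,1.0,0,0,0],[1.2,-4.4,1.1,0,0,0],[1.4,-5,1.2,0,0,0],[1.55,-5.6,1.25,0,0,0]])

```text
time_s: 19.17
tcp_pos: [0.5625, 0.0159, 0.2177]
eef_rot: [-89.9, -0.0, 105.6]
contact_force: [1.1, 3.1, -2.2]
gripper_width: 0.0008
```

```bash
python3 - <<'E'
from h import *
s=r.get_state();print(s['tcp_pos'],B(s['tcp_pos']),s['contact_force'])
a=snap('side','s11.png')
c=cv2.resize(a[150:310,250:450],None,fx=4,fy=4,interpolation=cv2.INTER_CUBIC)[:600];cv2.imwrite('pics/s11z.png',c[:,:,::-1])
E
```

```text
[0.5624643  0.0158715  0.21774536] [ 23.9 143.3 217.7] [ 1.06006774  3.09020806 -2.2378485 ]
```

View pics/s11z.png

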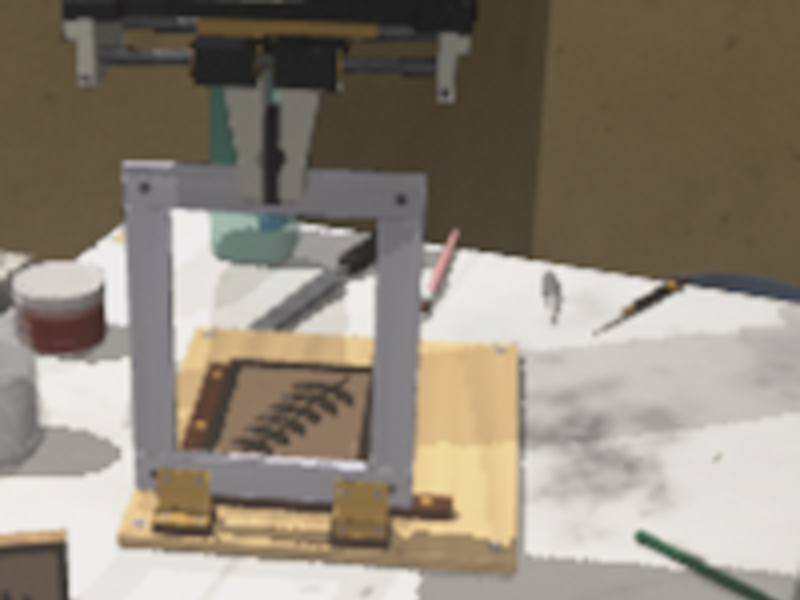

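Request:
drive_tool(deltas=[[0.3,-0.8,0.1,0,0,0],[0.6,-1.9,0.1,0,0,0],[0.95,-3,0.05,0,0,0],[1.3,-4.4,-0.15,0,0,0],[1.7,-5.8,-0.4,0,0,0],[2.1,-7.1,-0.8,0,0,0],[2.5,-8.4,-1.25,0,0,0],[2.5,-8.4,-1.25,0,0,0]])

```text
time_s: 19.88
tcp_pos: [0.5877, -0.0701, 0.2043]
eef_rot: [-89.9, 0.0, 105.5]
contact_force: [0.0, 0.5, -0.3]
gripper_width: 0.0001
```

```bash
python3 - <<'E'
from h import *
s=r.get_state();print(s['tcp_pos'],B(s['tcp_pos']),s['contact_force'])
a=snap('side','s12.png')
c=cv2.resize(a[150:310,250:450],None,fx=4,fy=4,interpolation=cv2.INTER_CUBIC)[:600];cv2.imwrite('pics/s12z.png',c[:,:,::-1])
E
```

```text
[ 0.58773566 -0.07009964  0.20431322] [ 24.9  53.7 204.3] [ 0.00190527  0.51766895 -0.26910685]
```

View pics/s12z.png

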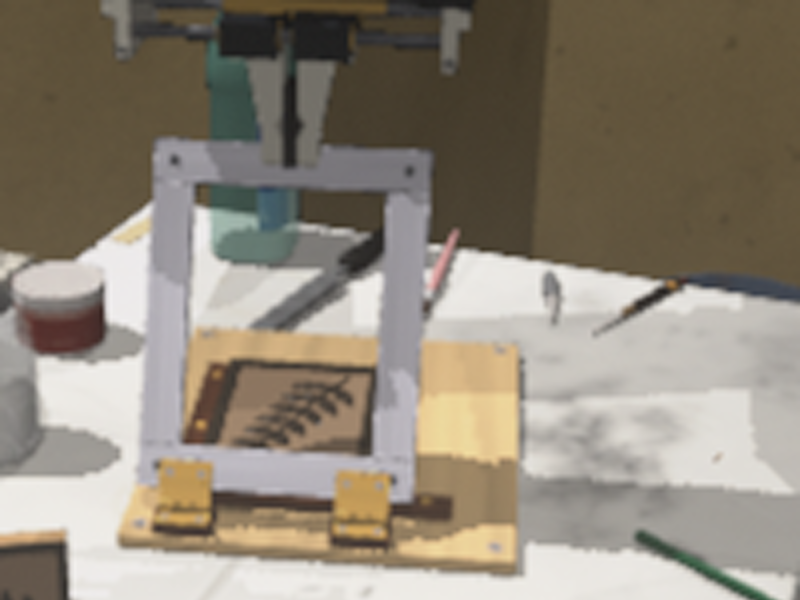

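Request:
drive_tool(deltas=[[0.35,-1.2,-0.6,0,0,0],[0.7,-2.4,-1.35,0,0,0],[1.0,-3.6,-2.2,0,0,0],[1.35,-4.75,-3.05,0,0,0],[1.65,-5.8,-4.05,0,0,0],[1.95,-6.85,-5.05,0,0,0],[2.2,-7.7,-6.2,0,0,0],[2.45,-8.6,-7.4,0,0,0]])

```text
time_s: 20.6
tcp_pos: [0.6122, -0.1545, 0.1302]
eef_rot: [-90.0, -0.0, 105.6]
contact_force: [-0.1, 2.6, -0.2]
gripper_width: 0.0005
```

```bash
python3 - <<'E'
from h import *
s=r.get_state();print(s['tcp_pos'],B(s['tcp_pos']),s['contact_force'])
a=snap('side','s13.png')
c=cv2.resize(a[150:310,250:450],None,fx=4,fy=4,interpolation=cv2.INTER_CUBIC)[:600];cv2.imwrite('pics/s13z.png',c[:,:,::-1])
E
```

```text
[ 0.61220799 -0.15446869  0.13019635] [ 25.7 -34.2 130.2] [-0.06519911  2.58398916 -0.17875799]
```

View pics/s13z.png

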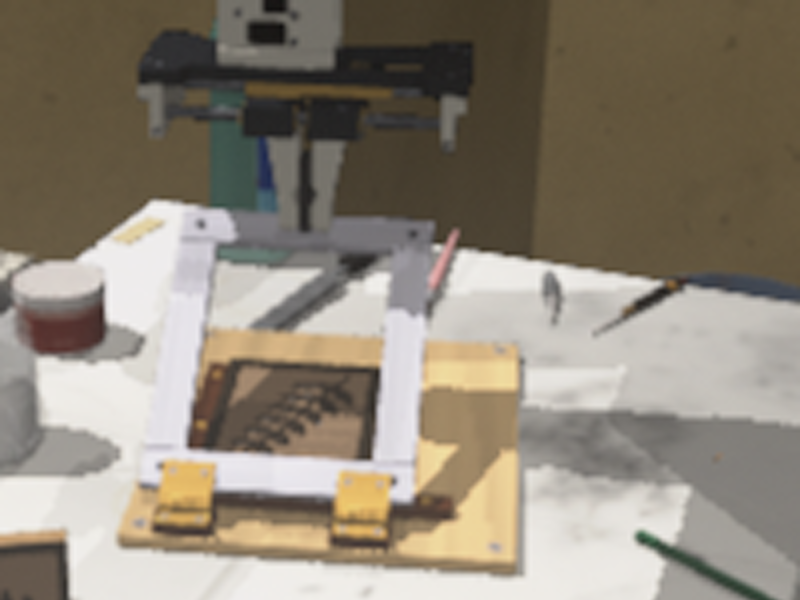

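Request:
drive_tool(deltas=[[0.2,-0.8,-1.2,0,0,0],[0.4,-1.6,-2.5,0,0,0],[0.5,-2,-3.5,0,0,0],[0.6,-2.4,-4.4,0,0,0],[0.7,-2.7,-5.4,0,0,0],[0.75,-2.95,-6.3,0,0,0],[0.8,-3.15,-7.3,0,0,0],[0.85,-3.3,-8.1,0,0,0]])

```text
time_s: 21.32
tcp_pos: [0.6204, -0.1865, 0.0494]
eef_rot: [-90.0, -0.0, 105.6]
contact_force: [-0.3, 1.0, 0.1]
gripper_width: 0.0005
```

```bash
python3 - <<'E'
from h import *
s=r.get_state();print(s['tcp_pos'],B(s['tcp_pos']),s['contact_force'])
a=snap('side','s14.png')
c=cv2.resize(a[150:310,250:450],None,fx=4,fy=4,interpolation=cv2.INTER_CUBIC)[:600];cv2.imwrite('pics/s14z.png',c[:,:,::-1])
E
```

```text
[ 0.62042828 -0.18648015  0.04940695] [ 24.9 -67.2  49.4] [-0.32838408  1.03273729  0.14452586]
```

View pics/s14z.png

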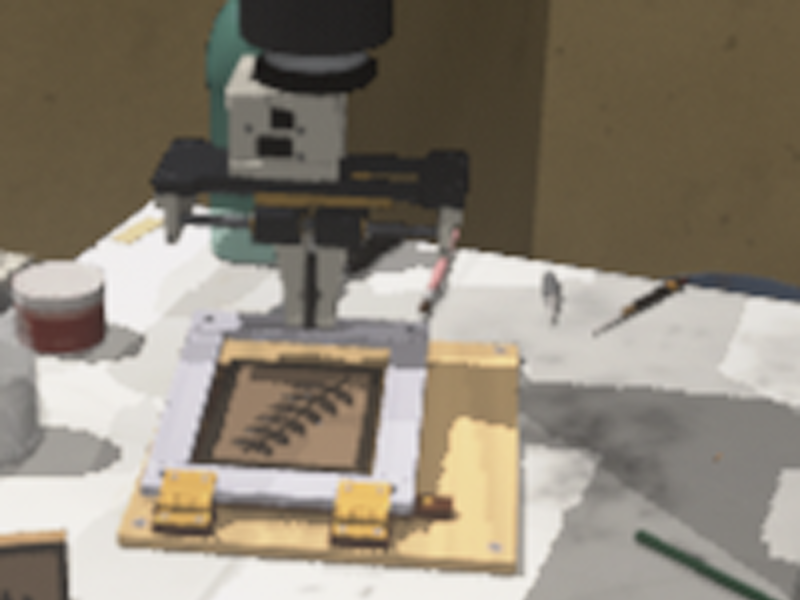

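Request:
drive_tool(deltas=[[0.03,-0.1,-0.3,0,0,0],[0.05,-0.2,-0.6,0,0,0],[0.07,-0.25,-0.9,0,0,0],[0.08,-0.3,-1.2,0,0,0],[0.1,-0.35,-1.5,0,0,0],[0.1,-0.35,-1.8,0,0,0],[0.1,-0.35,-2.1,0,0,0],[0.1,-0.35,-2.3,0,0,0]])

```text
time_s: 22.03
tcp_pos: [0.6218, -0.1901, 0.0274]
eef_rot: [-90.0, 0.0, 105.6]
contact_force: [1.0, -0.2, 1.3]
gripper_width: 0.0005
```

Request:
drive_tool(deltas=[[0,0,-0.1,0,0,0],[0,0,-0.2,0,0,0],[0,0,-0.3,0,0,0],[0,0,-0.3,0,0,0],[0,0,-0.3,0,0,0],[0,0,-0.3,0,0,0],[0,0,-0.3,0,0,0],[0,0,-0.3,0,0,0]])

```text
time_s: 22.7
tcp_pos: [0.6219, -0.1901, 0.0271]
eef_rot: [-90.1, 0.1, 105.7]
contact_force: [-6.6, 1.7, 19.8]
gripper_width: 0.0004
```

```bash
python3 - <<'E'
from h import *
s=r.get_state();print(s['tcp_pos'],B(s['tcp_pos']),s['contact_force'])
a=snap('side','s15.png')
c=cv2.resize(a[190:310,250:410],None,fx=5,fy=5,interpolation=cv2.INTER_CUBIC)[:600];cv2.imwrite('pics/s15z.png',c[:,:,::-1])
E
```

```text
[ 0.62194456 -0.19010283  0.02712267] [ 25.4 -71.1  27.1] [-6.60856259  1.72589887 19.774611  ]
```

View pics/s15z.png

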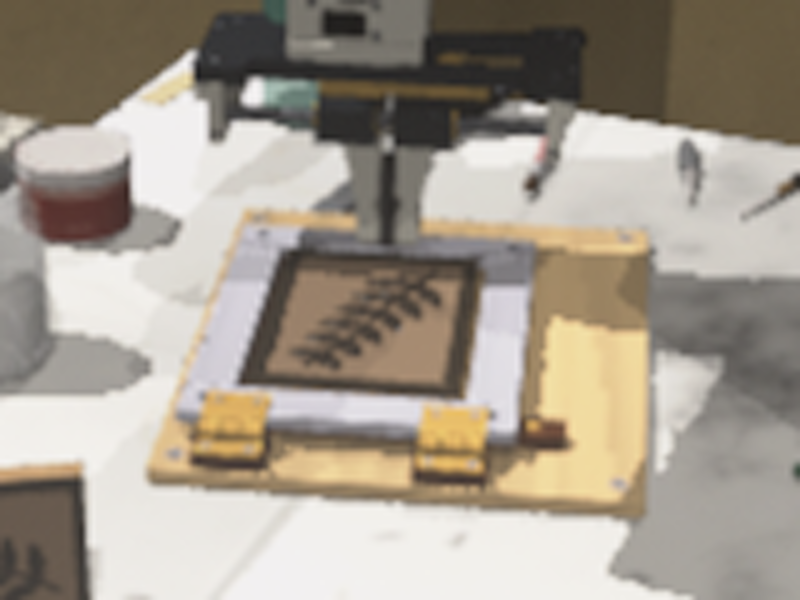

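Closed at z = 27.1 mm with a firm stop. Lift straight up and check.

Request:
drive_tool(deltas=[[0,0,0.5,0,0,0],[0,0,2,0,0,0],[0,0,5,0,0,0],[0,0,9,0,0,0],[0,0,13,0,0,0],[0,0,17,0,0,0],[0,0,20,0,0,0],[0,0,20,0,0,0]])

```text
time_s: 23.42
tcp_pos: [0.6247, -0.1908, 0.2328]
eef_rot: [-90.6, 0.3, 105.7]
contact_force: [0.2, -0.5, 1.2]
gripper_width: 0.0007
```

Request:
drive_tool(deltas=[[-1,-3,0,0,0,0],[-2,-6,0,0,0,0],[-3,-9,0,0,0,0],[-4,-12,0,0,0,0],[-6,-15,0,0,0,0],[-8,-17,0,0,0,0],[-8,-17,0,0,0,0],[-8,-17,0,0,0,0]])

```text
time_s: 24.08
tcp_pos: [0.5404, -0.3611, 0.2242]
eef_rot: [-90.0, -0.0, 105.5]
contact_force: [0.5, 0.5, 0.2]
gripper_width: 0.0004
```

```bash
python3 - <<'E'
from h import *
s=r.get_state();print(s['tcp_pos'],s['contact_force'])
a=snap('side','s16.png');b=snap('top','t16.png')
c=cv2.resize(a[190:310,250:410],None,fx=5,fy=5,interpolation=cv2.INTER_CUBIC)[:600];cv2.imwrite('pics/s16z.png',c[:,:,::-1])
f=lambda u:(250+(u[0]+.5)/5-.5,190+(u[1]+.5)/5-.5)
p=np.load('bed.npy');cc,ss=np.cos(p[2]),np.sin(p[2])
def px(b): return (proj('side',[p[0]+cc*b[0]-ss*b[1],p[1]+ss*b[0]+cc*b[1],b[2]])-[250,190])*5
for q in [(.103,-.083,.027),(-.053,-.083,.027)]: print('expected free corners in zoom',px(q))
for l in ['brayer','dabber','powder_jar','needle']:
  print(l,[np.round(x['position']) for x in imaging.landmark_of('top',l)][:2])
E
```

```text
[ 0.54036026 -0.36109349  0.22423268] [0.51389271 0.53112213 0.20464825]
expected free corners in zoom [247.40141832 217.20800369]
expected free corners in zoom [539.50775147 234.21765558]
brayer [array([178., 327.])]
dabber [array([201., 255.]), array([333., 165.])]
powder_jar [array([329., 166.])]
needle [array([331., 164.])]
```

View pics/s16z.png

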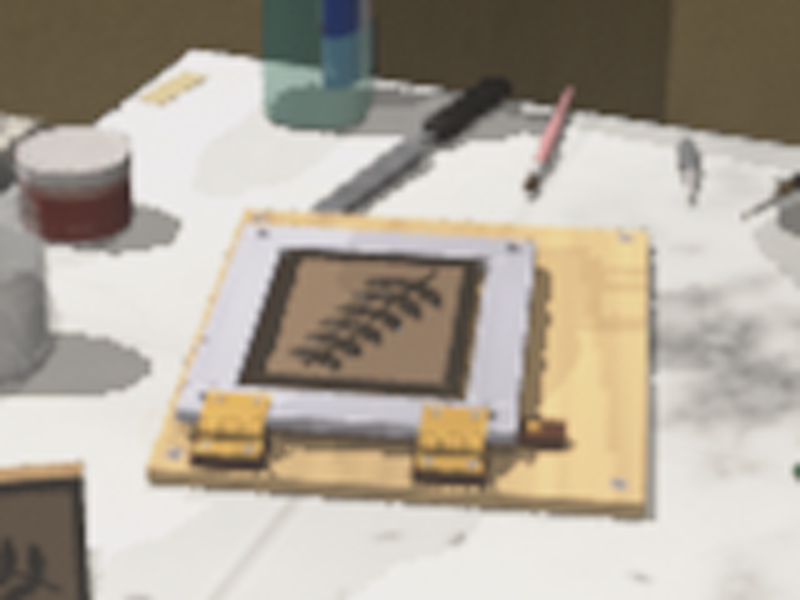

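View pics/t16.png

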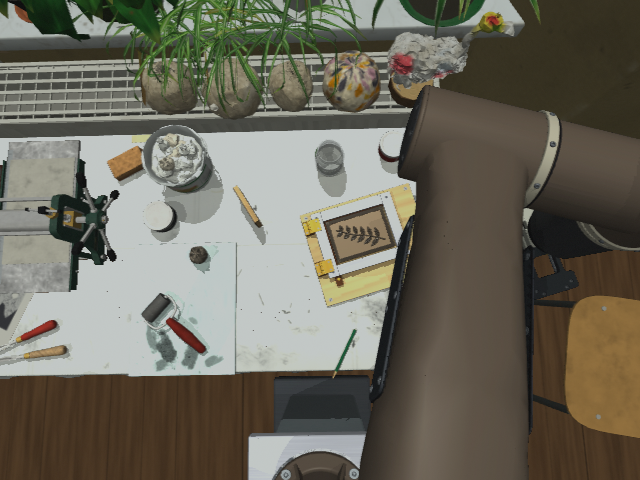

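```bash
python3 - <<'E'
from plant import r
print(r.close_job())
E
```

```text
the job is handed in; nothing more can be done
None
```

The job is finished and handed in at about 24 s of the 67 s allowed. I only pushed, never gripped or lifted.

1. **Tipping:** I tipped the block over with the open fingertips. The pictures showed it lying on its back with the carved face up.
2. **Registering:** I pushed it against the far bar, then the left bar, then the far bar again, up to about 10–17 N each time. The wrist picture showed it flush with both bars and square to them, within about 0.5 mm.
3. **Closing the frame:** Only then did I push the frame over and down. It met a firm stop at 27.1 mm tip height with about 20 N, against a nominal 27 mm for fully closed. It stayed down after I lifted off, with the block inside its window.

**Last checks**
- **Disagreement:** One absolute wrist-camera reading was about 10 mm off in x, probably because the arm was still moving. I relied on relative positions and contact there.
- **Bystanders:** The roller, dabber and jar show no movement beyond measurement error in the final top picture. The arm hid the needle's place there, and the network's needle hit was a false one on the jar. No move went lower than about 0.2 m anywhere near it.
- **Forces:** The highest force I saw was about 21 N, read at the ends of moves.

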